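Fit the hook bar to the counter display and hang the caddy

ROBOT

A 6-joint arm with a two-finger parallel gripper is mounted at the origin on a cart in front of the work surface, level with it; the furniture and walls round the work are solid. World frame = base frame: x ahead of the robot, y to its left, z up, the work surface at z = 0. Lengths are in m, angles in degrees, forces in N, time in s.
With the tool pointing down it reaches from about 0.25 to 0.725 m from the base axis. Payload 9.7 kg.
Tool frame: the origin (TCP) lies midway between the tips of the shut fingers; the grasp point (between the pads) lies 19 mm behind it; z points along the fingers, y is the direction in which the jaws open and shut (so a half turn about z gives the same grasp; the last joint's range is limited). The gripper opens to 85 mm and grips with 20 to 120 N. Pads are 22 mm wide; open, the fingers measure 114 mm over their backs; the gripper's body (76 mm by 85 mm) begins 54 mm behind the grasp point. The pads swing forward as they close: fully open they stand 13 mm farther back than shut.
Start: joints at [70.302, 4.979, 10.078, 95.1, 0, 90], TCP at [0.185, 0.518, 0.231] pointing down, gripper open.
Joint ranges: [-179.16, 179.16], [-48.56, 103.87], [-65.8, 70.77], [-126.05, 130.52], [-82.76, 87.17], [-180, 180]. Speed limits (degrees/s): [127.2, 127.2, 147.25, 180, 180, 180].

INTERFACE

Orientations are given as [roll, pitch, yaw] about the fixed x, y, z axes, in that order (R = Rz(yaw) Ry(pitch) Rx(roll)).
In Python, from workcell import bot, camera, recognise gives the robot as it stands. The module is installed in compiled form; this text tells all that it offers.
- The arm moves only by the tool apply_moves, never from a script. Its argument "targets" is one flat list of numbers, 7 for each row, row after row: the shift along the world's x, y, z in units of 30 mm (1.0 is 30 mm), then the turn, a rotation vector about the world's x, y, z in units of 6 degrees (1.0 is 6 degrees), then the opening, from 0 (shut) to 1 (fully open). A call has 1 to 5 rows; each row is the pose to reach, as a shift and turn from the pose commanded when the call began; what a row does not reach only later rows make up. A row lasts 1/10 s, in which the tool goes at most 50 mm and 8.59 degrees, less where a joint would pass 70% of its speed; a pose out of reach is approached as far as the arm can. A call with a gripper value outside its range is refused whole. The fingers move at their own pace and stop on an object; "newtons" is the grip in N (left out, the last holds). Time passes only in rows, so rows that repeat a pose let the fingers close. It gives the time, the measured TCP pose, the force and the opening at its end, in the units of the state.
- bot.get_obs(): the state, without advancing time (a new reading comes with each control period).
- camera(name): name is "scene" or "side" or "wrist"; returns a dict with "img" (384x512x3 uint8, red, green, blue), "intrinsics" (3x3 intrinsics, pixels), "k1" (the pictures are not rectified: a ray, as slopes to the right and down, at radius r is drawn at 1 + k1 r^2 times it, then the intrinsics apply), "origin" and "rotation" of the camera in the world. Camera axes: x right, y up, looking along -z (the intrinsics and any distortion apply to the point x, -y, -z); pixel columns grow to the right and rows downward; lengths in m; the calibration is good to about 2 mm. A picture is of the moment at which its call begins. There is no depth.
- bot.job_done(): hands the job in, once; it reports no verdict.
Trained networks look in the newest picture that a camera, given by its name, has taken for a name from the list of things; names that differ only in an ending like _2 or _b are one class to them, and where a whole thing is asked for, a point or a joint stands for the part that bears it (a point fixed in the world has none). Each returns a list of dicts, best first, with "conf" (0 to 1); they miss things now and then, are a little off and sometimes report something else, mostly with a low value. They report only what shows in the picture. A call takes as long as a camera call.
- recognise(query, camera): "box" ([left, top, right, bottom] in pixels, round what is visible of it).
The state is a dict: "time": time; "q": joint angles; "qd": joint speeds; "joint_efforts": joint torques, N m; "ee_pos": TCP position; "tcp_rot": TCP orientation; "wrist_force": force on the tool from outside, world axes, zero at the start; "torque": the same for the moment, N m; "opening": finger opening in m.
Only numpy, scipy, OpenCV 4.12 (cv2) and the standard library are available. Lean on these libraries where they do the work, as an engineer would, in place of code of your own. Each camera call takes 0.05 s, during which the arm holds its last target.

TASK

Put the counter display together: seat the loose hook bar flat on top of the stand, with both brass pins through its two holes and its hook pointing out over the stand's front (the end of the foot with the red stripe). Then hang the blue caddy by the middle of its handle on the hook, so that it hangs free, level and still, and let go. Do not push the pencil pot, the pump bottle, the bell or the block of sticky notes out of their places.

Things in the scene. Friction and masses are not known exactly. Their poses are not given: they have to be found in the camera images.
- stand: Display stand, fixed. Wooden foot 175 x 100 x 14 mm, from 108 mm in front (-x) to 67 mm behind the origin, red stripe at its front end; dark steel column, 34 mm thick, 40 mm behind the origin; wooden top plate 130 (x) x 56 (y) x 12 mm, its upper face 195 mm above the counter. Origin: on the counter under the top plate's centre; x points to the rear (front is -x).
- pin_front (a point): Foot of the front brass dowel pin, on the upper face of the stand's top plate (z = 195 mm). Both pins are upright, 10 mm in diameter and 15 mm high, their top 5 mm tapering to 6 mm; they stand 96 mm apart, 48 mm in front of and behind the plate's centre.
- pin_rear (a point): Foot of the rear brass dowel pin, like pin_front, 48 mm behind the plate's centre.
- hook_bar: Loose hook bar, about 0.6 kg. Aluminium plate 130 (x) x 50 (y) x 10 mm with two 12 mm through holes 96 mm apart on its centre line; on its middle a black grip rib, 52 (x) x 14 (y) mm, top 45 mm above the underside: grip it across. A steel hook runs from the rib to -x. Origin: centre of the plate's underside, near the balance point. Seated, it is 195 mm above the stand's origin, axes alike.
- hole_front (a point): Centre of the hole nearer the hook, on the plate's underside (x = -48 mm).
- hole_rear (a point): Centre of the other hole, on the plate's underside (x = +48 mm).
- hook_seat (a point): Best rest for the handle (anywhere between rib and tip will do): lowest part of the hook's upper side, at x = -84 mm of the hook bar, 50 mm above its underside. The hook is a round bar 10 mm thick, level from here to the rib (52 mm high); towards -x it turns up into a tip with a red ball, 110 mm from the origin, top 73 mm above the underside.
- caddy: Loose empty blue plastic box, about 0.13 kg, 60 (x) x 120 (y) x 50 mm high. A rigid round steel hoop handle, 9 mm thick, rises from its short sides; its straight level top runs along y for 92 mm, centre line 178 mm above the underside. Gripped across about 28 mm from its middle, the bar leaves the middle free for the hook. Either side may face front. Origin: centre of the underside.
- handle_mid (a point): Middle of the handle's top bar, on its centre line, 178 mm above the caddy's underside; the handle runs along y. Hung, it lies about 4.5 mm above hook_seat. The hoop must pass over the tip from the front, as the box hangs below the hook.
- pencil_pot: Bystander: beige pot with pencils, 74 mm across, 168 mm high, loose. Origin: centre of the underside.
- sanitiser: Bystander: white pump bottle, 76 x 62 x 181 mm high, loose. Origin: centre of the underside.
- service_bell: Bystander: counter bell, 83 mm across, 59 mm high, loose. Origin: centre of the underside.
- sticky_cube: Bystander: block of coloured sticky notes, 61 x 61 x 38 mm, loose. Origin: centre of the underside.

How it is judged:
By the outcome, as a careful person would: the job done as asked, in the order asked, and still so for the second after the job is handed in, with the robot touching nothing.
It also fails if it takes over 72 s, if anything falls off the work surface, if the arm or the gripper's body presses on something with over 40 N, if the wrist force passes 120 N, or if a joint passes its speed limit or range.

## Working session

There is one attempt and no reset: what is moved stays moved. The work goes in short steps, Python scripts to look and compute and a tool call to move; the robot and the scene stay as the last step left them, time stands still between calls to the robot, and variables do not carry over. Pictures are saved under pics/ and viewed, and the job is handed in when it is done.

Besides the shell and the picture viewer there is one more tool, called after "Request:" as a command line: name --argument value ..., lists and objects as JSON in quotes. apply_moves: Moves the arm, as the interface text tells. Its arguments: {"type":"object","properties":{"targets":{"type":"array"},"newtons":{"type":"number"}},"required":["targets"]}

```bash
mkdir -p pics; cat > h.py <<'E'
from workcell import bot, camera, recognise
import numpy as np, cv2
def snap(n,f):
    c=camera(n); cv2.imwrite('pics/'+f,c['img'][:,:,::-1]); return c
def proj(c,P):
    P=np.atleast_2d(P); p=(P-np.array(c['origin']))@np.array(c['rotation'])
    s=np.c_[p[:,0],-p[:,1]]/(-p[:,2:]); r2=(s**2).sum(1,keepdims=True); s=s*(1+c['k1']*r2)
    K=np.array(c['intrinsics']); return np.c_[s,np.ones(len(s))]@K.T[:,:2]
def ray(c,uv):
    K=np.array(c['intrinsics']); d=np.linalg.solve(K,np.array([uv[0],uv[1],1.]))[:2]; s=d.copy()
    for _ in range(30): s=d/(1+c['k1']*(s@s))
    v=np.array(c['rotation'])@np.array([s[0],-s[1],-1.]); return np.array(c['origin']),v/np.linalg.norm(v)
def atz(c,uv,z):
    o,v=ray(c,uv); return o+v*(z-o[2])/v[2]
def tri(*cu):
    A=np.zeros((3,3));b=np.zeros(3)
    for c,uv in cu:
        o,v=ray(c,uv);M=np.eye(3)-np.outer(v,v);A+=M;b+=M@o
    X=np.linalg.solve(A,b); return X,[np.linalg.norm((np.eye(3)-np.outer(ray(c,u)[1],ray(c,u)[1]))@(X-ray(c,u)[0])) for c,u in cu]
E
python3 - <<'E'
from h import *
import pickle
np.set_printoptions(precision=4,suppress=True)
C={}
for n in ['scene','side','wrist']:
    C[n]=c=snap(n,n+'0.png'); print(n,c['origin'],c['k1'],np.array(c['intrinsics']).tolist(),np.array(c['rotation']).round(3).tolist())
    for q in ['stand','pin_front','pin_rear','hook_bar','hole_front','hole_rear','hook_seat','caddy','handle_mid','pencil_pot','sanitiser','service_bell','sticky_cube']:
        r=recognise(q,n); print(q,[(np.round(d['box']).astype(int).tolist(),round(d['conf'],2)) for d in r[:2]])
pickle.dump(C,open('C0.pkl','wb'))
print(bot.get_obs())
E
```

```text
scene [-0.0242 -0.3708  0.6385] -0.11997658889460594 [[370.4039680174113, 0.0, 253.06277811067005], [0.0, 370.4039680174113, 197.49513614117308], [0.0, 0.0, 1.0]] [53.44, 0.159, -56.736]
stand [([227, 145, 280, 258], 0.71)]
pin_front [([224, 146, 284, 258], 0.93), ([164, 248, 200, 282], 0.63)]
pin_rear [([226, 145, 283, 256], 0.77)]
hook_bar []
hole_front [([122, 205, 186, 239], 0.75)]
hole_rear [([119, 207, 189, 239], 0.91)]
hook_seat [([120, 205, 188, 237], 0.9)]
caddy [([306, 240, 377, 324], 0.7)]
handle_mid [([304, 240, 378, 325], 0.68), ([164, 248, 195, 282], 0.46)]
pencil_pot [([332, 189, 372, 252], 0.78)]
sanitiser [([209, 142, 236, 199], 0.85), ([116, 206, 188, 239], 0.2)]
service_bell [([220, 279, 262, 318], 0.84)]
sticky_cube [([163, 250, 198, 282], 0.56)]
side [ 0.325  -1.0119  0.7626] 0.04565551273138433 [[422.8599360100243, 0.0, 260.53412594738177], [0.0, 422.8599360100243, 188.27130947485213], [0.0, 0.0, 1.0]] [60.173, 1.135, -12.008]
stand [([244, 164, 308, 244], 0.66)]
pin_front [([241, 166, 308, 242], 0.79), ([199, 182, 246, 202], 0.22)]
pin_rear [([245, 162, 308, 24
[... 761 characters left out ...]
40], 0.56)]
hole_front [([172, 335, 179, 337], 0.44)]
hole_rear [([172, 331, 179, 340], 0.63)]
hook_seat [([169, 330, 179, 342], 0.46)]
caddy []
handle_mid []
pencil_pot []
sanitiser []
service_bell [([0, 343, 20, 378], 0.92)]
sticky_cube []
{'time': 2.1, 'q': array([70.3003,  4.9819, 10.0779, 95.1013, -0.0013, 89.9981]), 'qd': array([-0.0001, -0.0046,  0.1019, -0.0581, -0.0089, -0.1254]), 'joint_efforts': array([  0.003 , -52.0088,  46.4857,   0.0015,   0.0001,   0.    ]), 'ee_pos': array([0.1854, 0.5178, 0.2313]), 'tcp_rot': array([-179.9948,    0.0013,  160.3022]), 'wrist_force': array([1.378 , 0.0178, 0.3507]), 'torque': array([-0.033 ,  0.0159,  0.0136]), 'opening': 0.08564784584691729}
```

```bash
cat >> h.py <<'E'
from scipy.spatial.transform import Rotation as Ro
def fix(c):
    c=dict(c); c['rotation']=Ro.from_euler('xyz',c['rotation'],degrees=True).as_matrix() if np.array(c['rotation']).shape==(3,) else c['rotation']; return c
def snap(n,f):
    c=fix(camera(n)); cv2.imwrite('pics/'+f,c['img'][:,:,::-1]); return c
def crop(c,l,t,r,b,s,f):
    im=c['img'][t:b,l:r,::-1]; cv2.imwrite('pics/'+f,cv2.resize(im,None,fx=s,fy=s,interpolation=cv2.INTER_CUBIC))
E
python3 - <<'E'
import pickle
from h import *
C={k:fix(v) for k,v in pickle.load(open('C0.pkl','rb')).items()}
pickle.dump(C,open('C0.pkl','wb'))
crop(C['scene'],100,130,400,340,2.6,'s0c.png')
crop(C['side'],180,140,360,330,3,'d0c.png')
E
```

```text
(no output)
```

View pics/s0c.png

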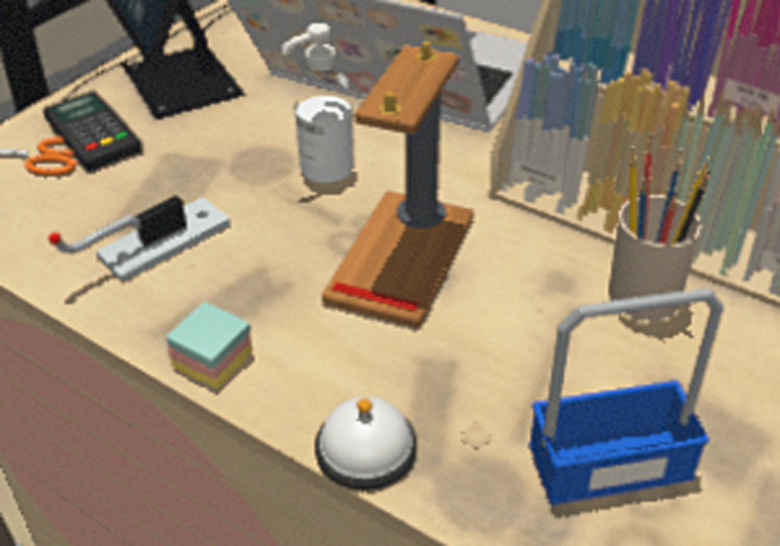

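View pics/d0c.png

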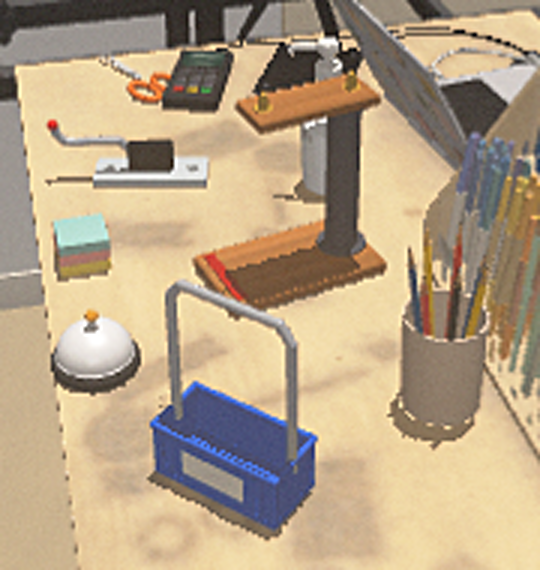

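View pics/scene0.png

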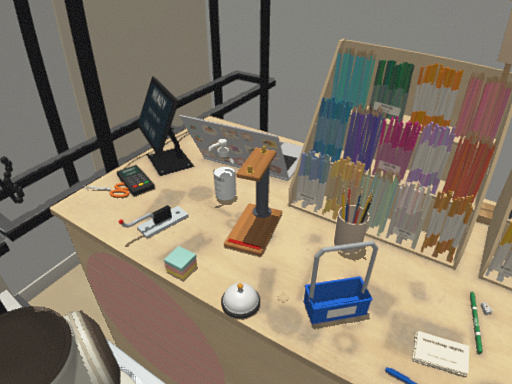

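View pics/wrist0.png

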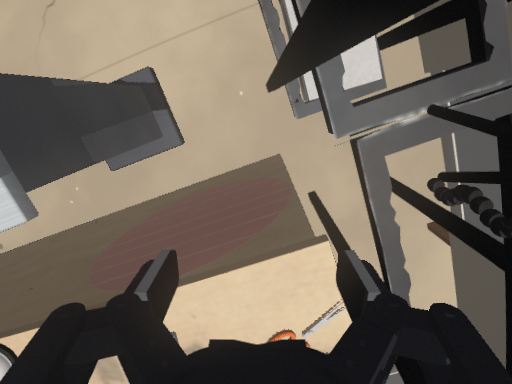

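```bash
python3 - <<'E'
import pickle
from h import *
C=pickle.load(open('C0.pkl','rb'))
crop(C['scene'],110,195,200,245,8,'a1.png')
crop(C['side'],185,170,265,210,9,'a2.png')
crop(C['scene'],215,135,295,265,4.5,'a3.png')
crop(C['side'],235,155,315,250,6,'a4.png')
E
```

```text
(no output)
```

View pics/a1.png

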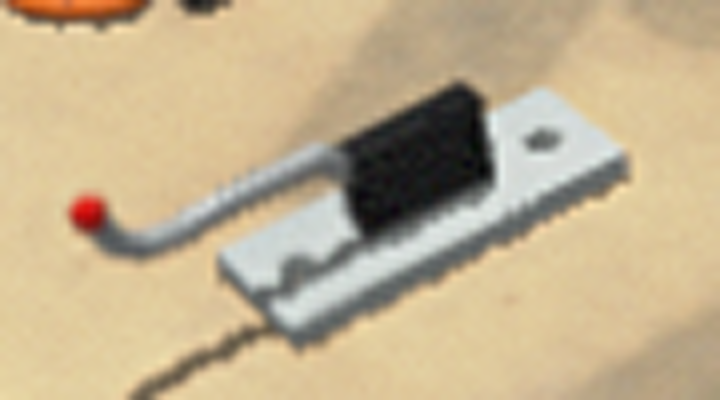

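View pics/a2.png

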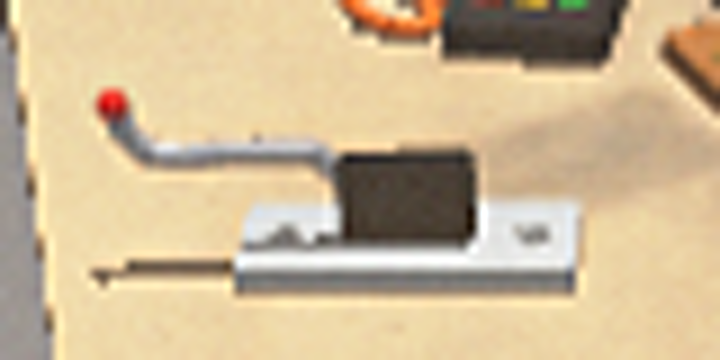

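View pics/a3.png

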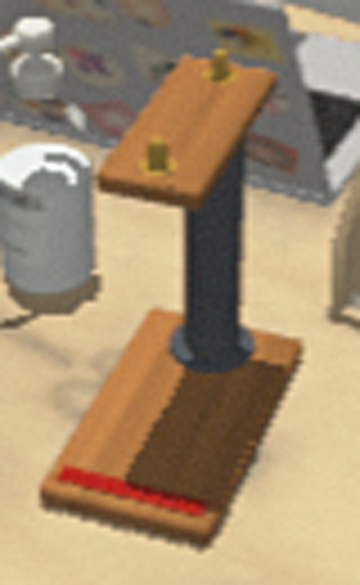

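View pics/a4.png

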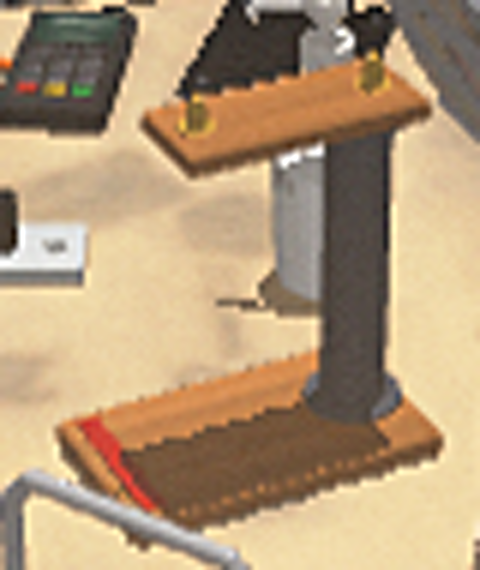

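```bash
cat > fit.py <<'E'
from h import *
from scipy.optimize import least_squares
def unc(l,t,s,x,y): return ((x+.5)/s-.5+l,(y+.5)/s-.5+t)
def fit(obs,x0,free=(1,1,0,1)):
    # obs: list (cam, local pt mm, uv) ; pose x,y,z,yaw
    idx=[i for i in range(4) if free[i]]
    def pose(p):
        q=np.array(x0,float); q[idx]=p; return q
    def res(p):
        q=pose(p); R=Ro.from_euler('z',q[3],degrees=True).as_matrix()
        return np.concatenate([proj(c,R@(np.array(L)/1000.)+q[:3])[0]-uv for c,L,uv in obs])
    r=least_squares(res,np.array(x0,float)[idx],x_scale=[.01 if i<3 else 1 for i in idx],loss='soft_l1')
    return pose(r.x),res(r.x).reshape(-1,2)
E
python3 - <<'E'
import pickle
from fit import *
np.set_printoptions(precision=4,suppress=True)
C=pickle.load(open('C0.pkl','rb'));S=C['scene'];D=C['side']
def mk(c,l,t,s,lst): return [(c,L,unc(l,t,s,*p)) for L,p in lst]
hb=mk(S,110,195,8,[((-110,0,68),(88,212)),((48,0,10),(543,139)),((-65,25,10),(222,257)),((-65,-25,10),(297,332)),((65,-25,10),(627,155)),((65,25,10),(545,88))])
hb+=mk(D,185,170,9,[((-110,0,68),(113,104)),((48,0,10),(532,234)),((-65,25,10),(247,204)),((-65,-25,10),(235,268)),((65,-25,10),(578,268)),((65,25,10),(578,203))])
st=mk(S,215,135,4.5,[((-48,0,210),(157,141)),((48,0,210),(220,52)),((-65,28,195),(103,180)),((65,-28,195),(277,74)),((-108,50,14),(42,488)),((-108,-50,14),(208,532)),((67,-50,14),(300,345))])
st+=mk(D,235,155,6,[((-48,0,210),(196,100)),((48,0,210),(375,56)),((-65,28,195),(143,120)),((65,-28,195),(430,103)),((-65,-28,195),(190,168)),((-108,50,14),(58,430)),((67,-50,14),(443,437))])
ca=mk(S,100,130,2.6,[((30,60,50),(535,403)),((30,-60,50),(678,383)),((-30,-60,50),(707,437)),((-30,60,50),(545,465)),((-30,60,0),(561,508)),((-30,-60,0),(700,484))])
ca+=mk(D,180,140,3,[((-30,60,50),(152,425)),((30,60,50),(195,383)),((30,-60,50),(317,437)),((-30,-60,50),(273,480)),((-30,-60,0),(275,532)),((30,-60,0),(313,492))])
for n,o,x0,fr in [('hb',hb,(.5,.2,0,0),(1,1,0,1)),('st',st,(.6,0,0,0),(1,1,0,1)),('ca',ca,(.5,-.2,0,0),(1,1,0,1))]:
    for f in (fr,(1,1,1,1)):
        q,r=fit(o,x0,f); print(n,q,r.round(1).tolist())
for b in [('pencil_pot',[332,189,372,252]),('sanitiser',[209,142,236,199]),('bell',[220,279,262,318]),('sticky',[163,250,198,282])]:
    x=b[1]; print(b[0],atz(S,((x[0]+x[2])/2,x[3]-6),0.))
E
```

```text
hb [  0.4694   0.2432   0.     -13.1419] [[-0.0, 0.3], [-0.1, -0.1], [-1.0, -0.5], [-0.6, -0.4], [-0.1, -0.6], [-0.3, -0.4], [-0.0, 1.2], [0.4, 1.1], [0.4, 1.0], [0.0, 1.3], [-0.1, 1.0], [0.5, 0.8]]
hb [  0.4678   0.2397   0.0037 -12.9599] [[0.1, 0.1], [0.3, -0.4], [-0.9, -0.7], [-0.3, -0.6], [0.3, -0.9], [-0.0, -0.7], [-0.6, 0.8], [0.1, 0.7], [-0.0, 0.6], [-0.4, 1.0], [-0.4, 0.6], [0.2, 0.4]]
st [ 0.5986  0.0289  0.     14.0194] [[0.3, -0.1], [-0.2, -0.2], [-2.2, -1.3], [0.1, -1.0], [-1.2, 0.5], [1.0, 0.4], [0.7, -1.7], [0.0, 1.0], [-0.2, 1.0], [-0.8, -0.4], [0.5, 0.5], [0.1, -0.0], [-0.9, 0.0], [0.7, 0.3]]
st [ 0.599   0.0294 -0.0006 13.9627] [[0.2, -0.0], [-0.3, -0.1], [-2.3, -1.2], [0.0, -0.9], [-1.3, 0.5], [0.9, 0.4], [0.6, -1.6], [0.1, 1.1], [-0.1, 1.2], [-0.7, -0.3], [0.6, 0.6], [0.2, 0.1], [-0.8, 0.0], [0.8, 0.3]]
ca [ 0.4648 -0.2508  0.     42.6885] [[-0.6, 0.2], [-0.5, -0.2], [-0.3, 1.6], [3.9, 0.2], [-4.9, -1.2], [-2.5, -1.3], [-0.0, 1.0], [0.5, 1.5], [-0.3, 2.1], [0.4, 3.0], [-0.1, 1.3], [0.9, -0.9]]
ca [ 0.4631 -0.2526  0.0047 43.2967] [[-0.1, -0.2], [0.2, -1.1], [0.8, 0.7], [4.8, -0.1], [-4.0, -1.4], [-1.5, -2.0], [-0.8, 0.3], [-0.4, 0.7], [-0.7, 1.0], [0.1, 2.0], [-0.4, 0.5], [0.5, -1.9]]
pencil_pot [ 0.6597 -0.2135  0.    ]
sanitiser [0.6643 0.1906 0.    ]
bell [ 0.3501 -0.0934  0.    ]
sticky [0.3547 0.0769 0.    ]
```

Request:
apply_moves --targets '[1.2,-1.1,0,0,0,0.2,1,2.4,-2.3,-0.4,0,0,0.5,1,3.6,-3.4,-0.8,0,0,0.7,1,4.8,-4.6,-1.2,0,0,0.9,1,6,-5.8,-1.6,0,0,1.1,1]'

```text
time: 2.6
ee_pos: [0.3615, 0.3473, 0.1846]
tcp_rot: [180.0, 0.0, 167.0]
wrist_force: [0.1, 0.5, -0.6]
opening: 0.0855
```

Request:
apply_moves --targets '[1.2,-1.1,-0.4,0,0,0,1,2.4,-2.2,-0.8,0,0,0,1,3.45,-3.35,-1.2,0,0,0,1,3.45,-3.35,-1.6,0,0,0,1,3.45,-3.35,-1.6,0,0,0,1]'

```text
time: 3.1
ee_pos: [0.4637, 0.247, 0.1352]
tcp_rot: [-179.9, -0.1, 166.8]
wrist_force: [-0.3, 0.3, -0.1]
opening: 0.0852
```

```bash
python3 - <<'E'
from h import *
c=snap('wrist','w1.png'); o=bot.get_obs(); print(o['time'],o['ee_pos'],o['tcp_rot'],o['wrist_force'])
import pickle; pickle.dump(c,open('w1.pkl','wb'))
E
```

```text
3.15 [0.46341329 0.24806988 0.13634513] [-1.79954080e+02 -7.76581594e-02  1.66855802e+02] [-1.50541259  0.37353351 -0.29750389]
```

View pics/w1.png

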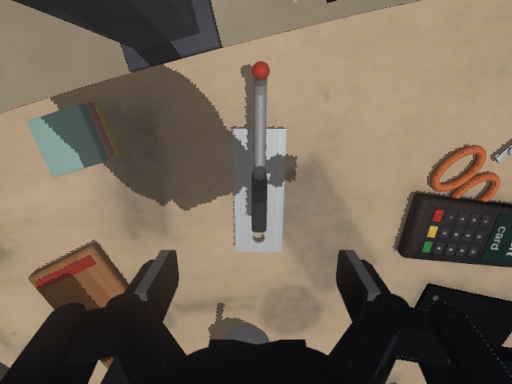

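```bash
python3 - <<'E'
import pickle
from fit import *
np.set_printoptions(precision=4,suppress=True)
W=pickle.load(open('w1.pkl','rb'))
o=[(W,(-110,0,68),(261,70)),(W,(48,0,10),(259,238)),(W,(-65,25,10),(286,128)),(W,(-65,-25,10),(235,128)),(W,(65,-25,10),(235,251)),(W,(65,25,10),(283,251))]
for f in ((1,1,0,1),(1,1,1,1)):
    q,r=fit(o,(.469,.243,0,-13),f); print(q,r.round(1).tolist())
# sanity: TCP projected, stand foot check
print(proj(W,[.4634,.248,.136]))
st=(.599,.029,14)
R=Ro.from_euler('z',14,degrees=True).as_matrix()
for L in [(-108,50,14),(-108,-50,14)]: print(proj(W,R@np.array(L)/1000+[.599,.029,0]))
b=bot.get_obs(); print(b['time'],b['ee_pos'])
E
```

```text
[  0.4706   0.2475   0.     -13.473 ] [[0.1, 0.6], [0.2, -1.5], [0.6, 0.4], [-1.6, 0.1], [1.1, -0.6], [-1.0, -0.4]]
[  0.4704   0.2475   0.002  -13.465 ] [[0.1, -0.1], [0.1, -0.9], [0.8, 0.3], [-1.8, 0.0], [0.9, 0.1], [-0.9, 0.3]]
[[258.7792 250.8982]]
[[ 86.3226 243.6364]]
[[ 22.4758 277.0907]]
3.15 [0.4634 0.2481 0.1363]
```

Request:
apply_moves --targets '[0.22,-0.05,-1.3,0,0,0,1,0.22,-0.05,-2.6,0,0,0,1,0.22,-0.05,-3.5,0,0,0,1,0.22,-0.05,-3.95,0,0,0,1,0.22,-0.05,-3.95,0,0,0,1]'

```text
time: 3.65
ee_pos: [0.4693, 0.2474, 0.0176]
tcp_rot: [-179.9, -0.1, 167.0]
wrist_force: [0.5, 0.4, -0.1]
opening: 0.0854
```

Request:
apply_moves --targets '[0,0,0,0,0,0,0,0,0,0,0,0,0,0,0,0,0,0,0,0,0,0,0,0,0,0,0,0,0,0,0,0,0,0,0]' --newtons 60

```text
time: 4.15
ee_pos: [0.4708, 0.2468, 0.0191]
tcp_rot: [180.0, 0.0, 166.9]
wrist_force: [-7.5, -3.6, 23.8]
opening: 0.0129
```

Request:
apply_moves --targets '[0,0,0,0,0,0,0,0,0,0,0,0,0,0,0,0,0,0,0,0,0]'

```text
time: 4.45
ee_pos: [0.4709, 0.2469, 0.0191]
tcp_rot: [180.0, 0.0, 166.9]
wrist_force: [-2.3, -0.4, 5.1]
opening: 0.0127
```

Request:
apply_moves --targets '[0,0,1,0,0,0,0,0,0,2.5,0,0,0,0,0,0,4,0,0,0,0,0.2,-0.3,5.5,0,0,0.5,0,0.5,-0.8,7,0,0,1,0]'

```text
time: 4.95
ee_pos: [0.4847, 0.2228, 0.229]
tcp_rot: [-179.9, -0.1, 173.1]
wrist_force: [1.3, 0.4, -6.8]
opening: 0.0129
```

Request:
apply_moves --targets '[0.7,-1.2,0.4,0,0,0.8,0,1.4,-2.4,0.8,0,0,1.6,0,2.1,-3.6,0.8,0,0,2.4,0,2.8,-4.8,0.8,0,0,3.1,0,3.4,-5.7,0.8,0,0,3.5,0]'

```text
time: 5.45
ee_pos: [0.588, 0.0495, 0.251]
tcp_rot: [180.0, -0.1, -166.0]
wrist_force: [1.6, 1.1, -6.0]
opening: 0.013
```

```bash
python3 - <<'E'
from h import *
import pickle
S=snap('scene','s2.png');D=snap('side','d2.png');W=snap('wrist','w2.png'); o=bot.get_obs(); print(o['time'],o['ee_pos'],o['tcp_rot'],o['wrist_force'],o['opening'])
pickle.dump((S,D,W),open('c2.pkl','wb'))
crop(S,210,110,300,200,8,'s2c.png');crop(D,220,110,320,180,7,'d2c.png')
E
```

```text
5.6 [0.58785694 0.04992707 0.25033498] [ 179.97184157   -0.19761006 -166.2667172 ] [-0.45861785  0.53710912 -6.842874  ] 0.012857644344570847
```

View pics/s2c.png

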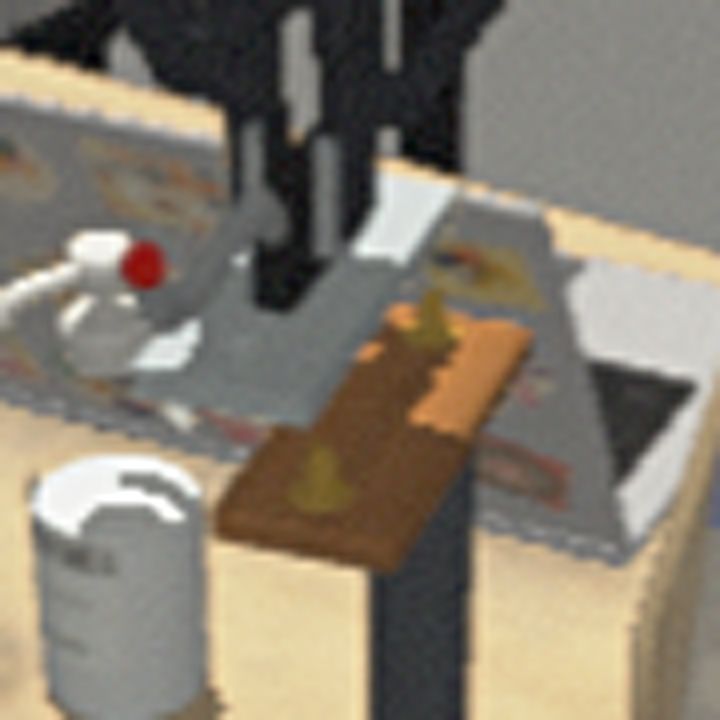

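View pics/d2c.png

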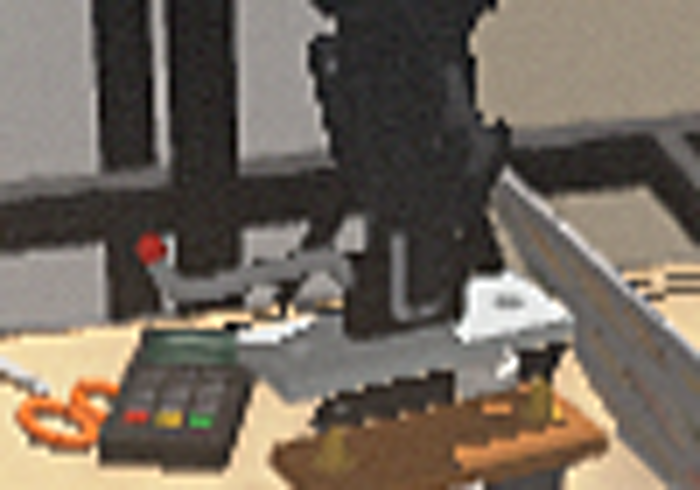

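View pics/w2.png

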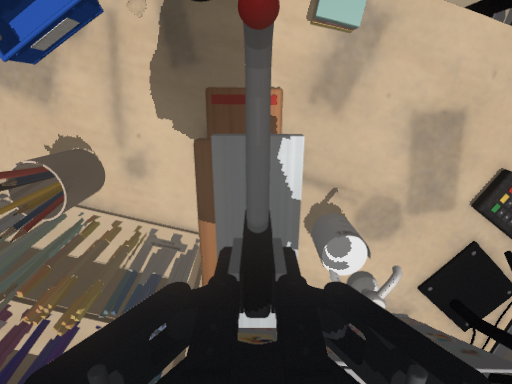

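```bash
python3 - <<'E'
import pickle
from fit import *
np.set_printoptions(precision=4,suppress=True)
S,D,W=pickle.load(open('c2.pkl','rb'))
def mk(c,l,t,s,lst): return [(c,L,unc(l,t,s,*p)) for L,p in lst]
x0=(.588,.05,.2312,13.73)
s=mk(S,210,110,8,[((-110,0,68),(144,265))])
d=mk(D,220,110,7,[((-110,0,68),(151,249)),((65,-25,10),(573,325)),((65,25,10),(550,285)),((48,0,10),(510,302))])
w=[(W,(-110,0,68),(258,8)),(W,(-65,25,10),(302,135)),(W,(-65,-25,10),(215,135))]
for n,o,f in [('s+d',s+d,(1,1,1,1)),('d',d,(1,1,0,1)),('w',w,(1,1,0,1))]:
    q,r=fit(o,x0,f); print(n,q,r.round(1).tolist())
# stand
ss=mk(S,210,110,8,[((-48,0,210),(322,450)),((48,0,210),(434,293)),((-65,28,195),(218,510)),((-65,-28,195),(385,555)),((65,-28,195),(530,330))])
dd=mk(D,220,110,7,[((-48,0,210),(333,430)),((48,0,210),(541,380)),((-65,28,195),(272,448)),((65,-28,195),(605,437))])
ww=[(W,(-108,50,14),(283,88)),(W,(-108,-50,14),(208,88)),(W,(-65,-28,195),(195,140))]
for n,o in [('s+d',ss+dd),('s',ss),('d',dd),('w',ww)]:
    q,r=fit(o,(.599,.029,0,14),(1,1,0,1)); print('st',n,q,r.round(1).tolist())
E
```

```text
s+d [ 0.5893  0.0433  0.2306 11.5073] [[-0.1, -0.4], [-0.2, 0.2], [0.9, 0.2], [-4.0, -0.7], [0.5, 1.2]]
d [ 0.5896  0.0436  0.2312 10.6321] [[-0.4, -0.3], [1.0, 0.1], [-3.6, -0.8], [0.7, 1.1]]
w [ 0.5885  0.0489  0.2312 13.9411] [[0.0, -0.8], [2.3, 0.8], [-3.4, 1.0]]
st s+d [ 0.5983  0.0291  0.     13.4154] [[-0.4, 0.0], [-0.5, -0.2], [-1.9, -0.1], [1.2, -1.0], [0.5, -0.7], [-0.1, 1.1], [-0.0, 1.1], [-0.9, 0.5], [0.7, 0.3]]
st s [ 0.5972  0.0279  0.     13.2928] [[-0.3, 0.4], [-0.3, 0.1], [-1.8, 0.3], [1.3, -0.6], [0.8, -0.3]]
st d [ 0.5998  0.0339  0.     13.535 ] [[0.1, 0.3], [-0.0, 0.4], [-0.8, -0.3], [0.7, -0.5]]
st w [ 0.6009  0.0344  0.     13.4195] [[1.3, -0.0], [-2.0, -0.4], [0.1, 0.3]]
```

```bash
python3 - <<'E'
import pickle
from h import *
S,D,W=pickle.load(open('c2.pkl','rb'))
crop(W,180,70,320,220,4,'w2c.png')
E
```

```text
(no output)
```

View pics/w2c.png

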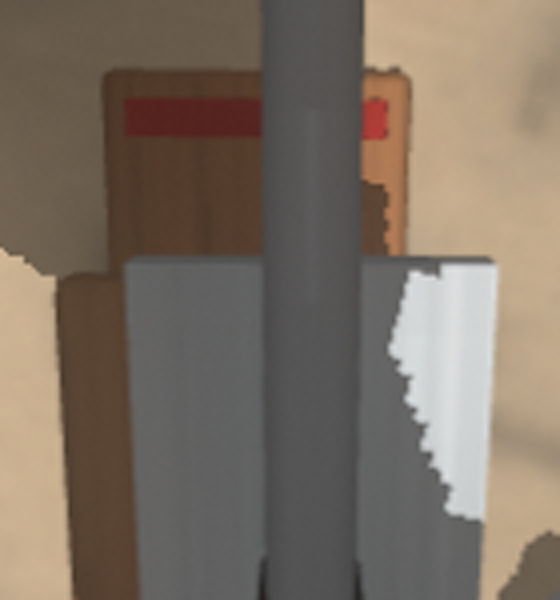

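Request:
apply_moves --targets '[0.42,-0.55,-0.2,0,0,0,0,0.42,-0.55,-0.5,0,0,0,0,0.42,-0.55,-0.5,0,0,0,0]'

```text
time: 5.9
ee_pos: [0.5995, 0.0355, 0.2352]
tcp_rot: [179.9, -0.2, -166.1]
wrist_force: [-0.1, 0.6, -6.9]
opening: 0.0127
```

```bash
python3 - <<'E'
from h import *
import pickle
S=snap('scene','s3.png');D=snap('side','d3.png');W=snap('wrist','w3.png'); o=bot.get_obs(); print(o['time'],o['ee_pos'],o['tcp_rot'],o['wrist_force'],o['opening'])
pickle.dump((S,D,W),open('c3.pkl','wb'))
crop(S,210,110,300,200,8,'s3c.png');crop(D,220,110,320,180,7,'d3c.png');crop(W,180,70,320,220,4,'w3c.png')
E
```

```text
6.05 [0.59972358 0.03593638 0.23751609] [ 1.79987091e+02 -1.87717443e-02 -1.66055282e+02] [-0.11297406 -0.16667267 -7.38859597] 0.012903563728108983
```

View pics/s3c.png

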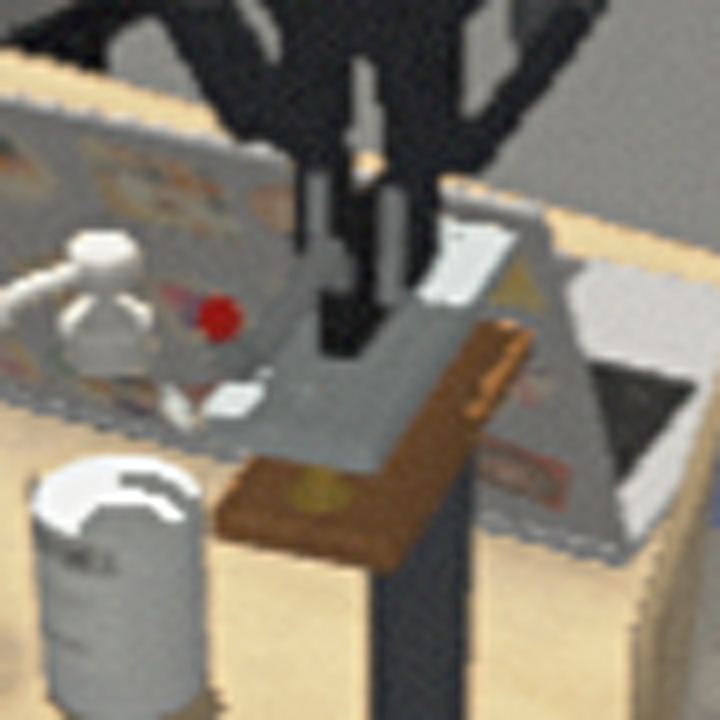

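View pics/d3c.png

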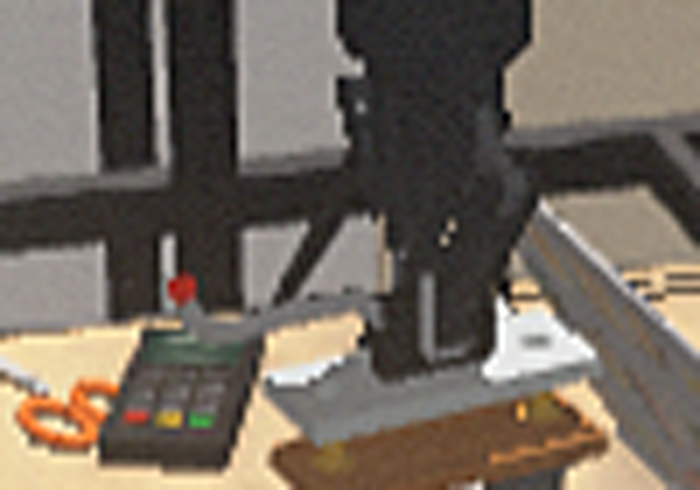

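View pics/w3c.png

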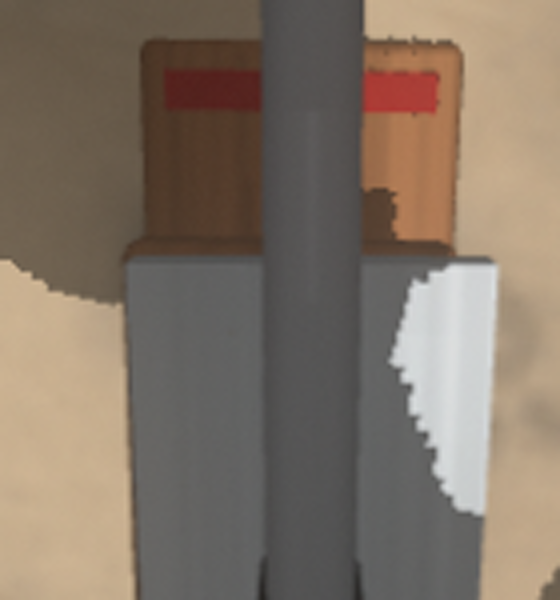

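```bash
python3 - <<'E'
import pickle
from fit import *
np.set_printoptions(precision=4,suppress=True)
S,D,W=pickle.load(open('c3.pkl','rb'))
def mk(c,l,t,s,lst): return [(c,L,unc(l,t,s,*p)) for L,p in lst]
w=mk(W,180,70,4,[((-65,25,10),(497,259)),((-65,-25,10),(126,259))])
d=mk(D,220,110,7,[((-110,0,68),(182,289)),((-65,-25,0),(318,446)),((65,-25,0),(600,362)),((48,0,10),(535,341))])
s=mk(S,210,110,8,[((-110,0,68),(218,318)),((-65,-25,0),(380,475))])
for n,o,f in [('d',d,(1,1,0,1)),('s',s,(1,1,0,0)),('d0',d,(1,1,0,0)),('sd',s+d,(1,1,1,1)),('w',w,(1,1,0,0))]:
    q,r=fit(o,(.6,.035,.217,13.9),f); print(n,q,r.round(1).tolist())
ww=mk(W,180,70,4,[((-108,50,14),(461,43)),((-108,-50,14),(143,43)),((-65,-28,195),(123,245)),((-65,28,195),(455,244))])
for f in ((1,1,0,0),(1,1,0,1)): q,r=fit(ww,(.599,.029,0,13.7),f); print('st',n,q,r.round(1).tolist())
q,r=fit(ww[:2],(.599,.029,0,13.7),(1,1,0,1)); print('st foot',q)
q,r=fit(ww[2:],(.599,.029,0,13.7),(1,1,0,1)); print('st plate',q)
o=bot.get_obs();print(o['ee_pos'],W['origin'])
E
```

```text
d [ 0.5988  0.0415  0.217  14.9443] [[0.1, -0.1], [0.2, -0.2], [-0.1, 1.6], [-0.3, -0.6]]
s [ 0.5963  0.0309  0.217  13.9   ] [[0.4, -0.2], [-0.4, 0.3]]
d0 [ 0.599  0.041  0.217 13.9  ] [[-0.1, -0.3], [-0.0, -0.2], [0.1, 1.9], [-0.0, -0.4]]
sd [ 0.5963  0.0335  0.2191 15.2203] [[0.5, -1.3], [-0.7, -0.9], [-0.2, 0.6], [0.0, 0.6], [-0.1, 2.2], [-0.4, -0.0]]
w [ 0.5987  0.0359  0.217  13.9   ] [[-0.3, 0.1], [0.3, -0.1]]
st w [ 0.601   0.0327  0.     13.7   ] [[0.7, -0.1], [-1.5, -0.5], [-1.1, -0.1], [1.8, 0.5]]
st w [ 0.6009  0.033   0.     13.9494] [[0.6, -0.3], [-1.6, -0.3], [-1.0, 0.1], [1.9, 0.3]]
st foot [ 0.6011  0.0337  0.     13.9592]
st plate [ 0.6008  0.0329  0.     14.1289]
[0.5997 0.0359 0.2375] [0.5186 0.0159 0.3812]
```

Request:
apply_moves --targets '[0.04,-0.11,0,0,0,0,0,0.04,-0.11,-0.15,0,0,0,0,0.04,-0.11,-0.3,0,0,0,0,0.04,-0.11,-0.35,0,0,0,0]'

```text
time: 6.45
ee_pos: [0.6011, 0.032, 0.2261]
tcp_rot: [180.0, -0.1, -166.1]
wrist_force: [-1.2, 0.6, -7.9]
opening: 0.0127
```

```bash
python3 - <<'E'
from h import *
import pickle
S=snap('scene','s4.png');D=snap('side','d4.png');W=snap('wrist','w4.png'); o=bot.get_obs(); print(o['time'],o['ee_pos'],o['tcp_rot'],o['wrist_force'],o['torque'])
pickle.dump((S,D,W),open('c4.pkl','wb'))
a=cv2.resize(S['img'][120:190,215:295],None,fx=5,fy=5,interpolation=2)[:,:,::-1];b=cv2.resize(D['img'][130:200,240:320],None,fx=5,fy=5,interpolation=2)[:,:,::-1]
cv2.imwrite('pics/m4.png',np.hstack([a,b]));crop(W,180,70,320,220,4,'w4c.png')
E
```

```text
6.6 [0.60118791 0.03199194 0.22672   ] [ 1.79993621e+02 -2.24275495e-02 -1.66099164e+02] [ 0.52236758 -0.36748836 -6.04363193] [-0.01409486  0.01432788 -0.04215008]
```

View pics/m4.png

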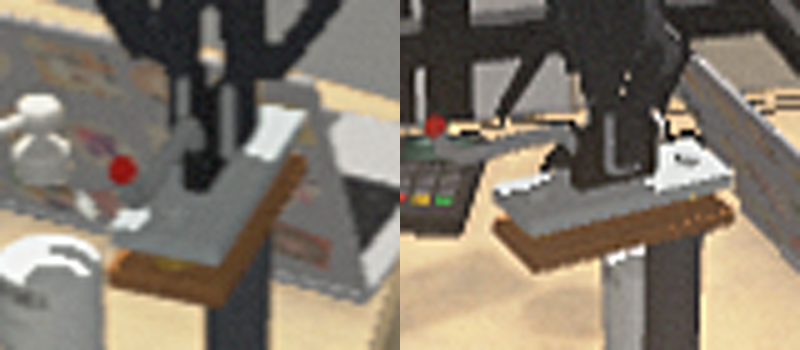

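View pics/w4c.png

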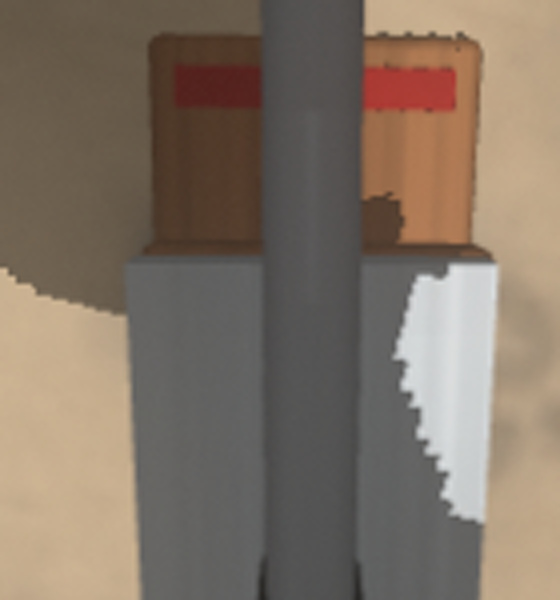

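```bash
python3 - <<'E'
import pickle
from fit import *
np.set_printoptions(precision=4,suppress=True)
S,D,W=pickle.load(open('c4.pkl','rb'))
def mk(c,l,t,s,lst): return [(c,L,unc(l,t,s,*p)) for L,p in lst]
q,r=fit(mk(W,180,70,4,[((-65,25,10),(497,260)),((-65,-25,10),(126,260))]),(.6,.035,.2075,13.9),(1,1,0,1));print('bar',q,r.round(1).tolist())
ww=mk(W,180,70,4,[((-108,50,14),(481,37)),((-108,-50,14),(150,37)),((-65,-28,195),(140,249)),((-65,28,195),(493,249))])
q,r=fit(ww,(.599,.029,0,13.7),(1,1,0,1)); print('st',q,r.round(1).tolist())
q,r=fit(ww[:2],(.599,.029,0,13.7),(1,1,0,1)); print('st foot',q)
crop(S,215,125,295,185,9,'s4c.png');crop(D,245,145,315,190,10,'d4c.png')
E
```

```text
bar [ 0.6002  0.0321  0.2075 13.9548] [[0.0, 0.0], [-0.0, 0.0]]
st [ 0.6009  0.0332  0.     13.8909] [[0.5, 0.1], [-1.0, 0.0], [-1.0, -0.0], [1.6, 0.1]]
st foot [ 0.6008  0.0336  0.     13.9533]
```

View pics/s4c.png

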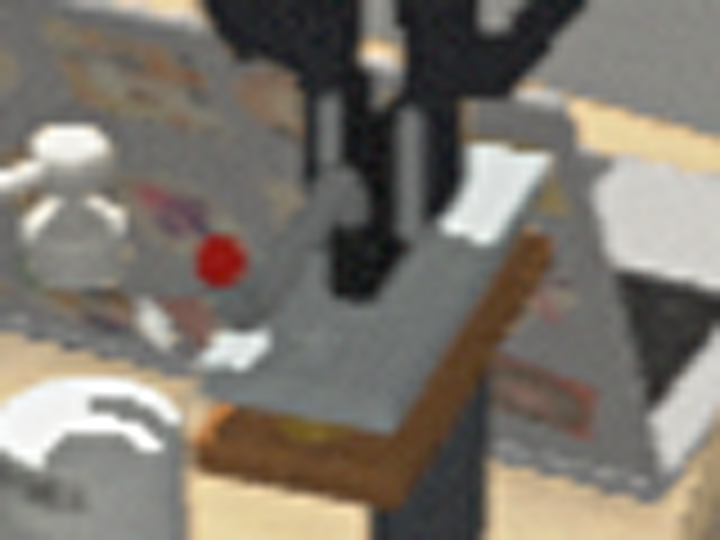

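View pics/d4c.png

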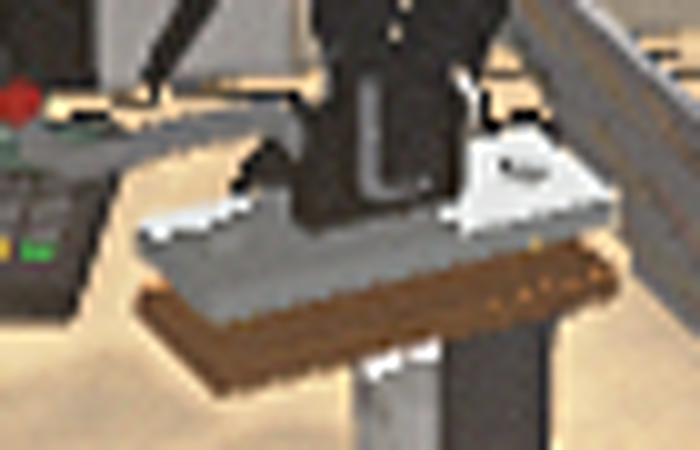

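Request:
apply_moves --targets '[0.02,0.03,-0.1,0,0,0,0,0.02,0.03,-0.2,0,0,0,0,0.02,0.03,-0.2,0,0,0,0]'

```text
time: 6.9
ee_pos: [0.6018, 0.0328, 0.2204]
tcp_rot: [-180.0, -0.0, -166.1]
wrist_force: [-0.3, -0.3, -6.7]
opening: 0.0129
```

Request:
apply_moves --targets '[0,0,-0.1,0,0,0,0,0,0,-0.15,0,0,0,0,0,0,-0.2,0,0,0,0,0,0,-0.2,0,0,0,0]'

```text
time: 7.3
ee_pos: [0.6019, 0.0328, 0.2146]
tcp_rot: [-180.0, -0.0, -166.1]
wrist_force: [-0.6, -1.1, -8.4]
opening: 0.0129
```

Request:
apply_moves --targets '[0,0,-0.05,0,0,0,0,0,0,-0.1,0,0,0,0,0,0,-0.1,0,0,0,0]'

```text
time: 7.6
ee_pos: [0.602, 0.0328, 0.2141]
tcp_rot: [-180.0, 0.1, -166.1]
wrist_force: [-5.0, -2.1, 6.9]
opening: 0.0128
```

```bash
python3 - <<'E'
from h import *
import pickle
S=snap('scene','s5.png');D=snap('side','d5.png'); o=bot.get_obs(); print(o['time'],o['ee_pos'],o['tcp_rot'],o['wrist_force'],o['torque'])
pickle.dump((S,D),open('c5.pkl','wb'))
a=cv2.resize(S['img'][120:190,215:295],None,fx=5,fy=5,interpolation=2)[:,:,::-1];b=cv2.resize(D['img'][130:200,240:320],None,fx=5,fy=5,interpolation=2)[:,:,::-1]
cv2.imwrite('pics/m5.png',np.hstack([a,b]))
E
```

```text
7.7 [0.60192818 0.03273036 0.21413611] [-1.79960964e+02  1.43865613e-01 -1.66108332e+02] [-4.68861885 -2.79474691  7.2867351 ] [-0.41722954  1.07988047 -0.11793208]
```

View pics/m5.png

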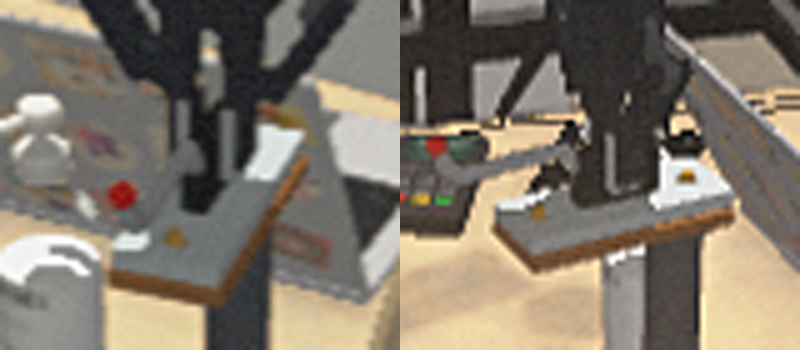

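Request:
apply_moves --targets '[0,0,0.05,0,0,0,0,0,0,0.05,0,0,0,0.5,0,0,0.05,0,0,0,1,0,0,0.05,0,0,0,1,0,0,0.3,0,0,0,1]'

```text
time: 8.2
ee_pos: [0.6017, 0.033, 0.2204]
tcp_rot: [180.0, -0.1, -166.1]
wrist_force: [-0.5, -0.0, -0.3]
opening: 0.0705
```

Request:
apply_moves --targets '[0,0,1,0,0,0,1,0,0,2.2,0,0,0,1,-0.2,-0.5,3.2,0,0,0,1,-0.8,-1.5,3.6,0,0,-1,1,-1.4,-2.9,3.6,0,0,-2.2,1]'

```text
time: 8.7
ee_pos: [0.5602, -0.0539, 0.3316]
tcp_rot: [-180.0, 0.2, -179.4]
wrist_force: [1.0, -1.4, 1.9]
opening: 0.0852
```

```bash
python3 - <<'E'
from h import *
import pickle
S=snap('scene','s6.png');D=snap('side','d6.png'); o=bot.get_obs(); print(o['time'],o['ee_pos'],o['tcp_rot'],o['wrist_force'],o['opening'])
pickle.dump((S,D),open('c6.pkl','wb'))
a=cv2.resize(S['img'][120:190,215:295],None,fx=5,fy=5,interpolation=2)[:,:,::-1];b=cv2.resize(D['img'][130:200,240:320],None,fx=5,fy=5,interpolation=2)[:,:,::-1]
cv2.imwrite('pics/m6.png',np.hstack([a,b]))
E
```

```text
8.8 [ 0.55858675 -0.05753699  0.33103493] [-1.79930479e+02  1.41269636e-01 -1.79722951e+02] [-0.31445738  0.75601039  0.14454983] 0.08551405112509772
```

View pics/m6.png

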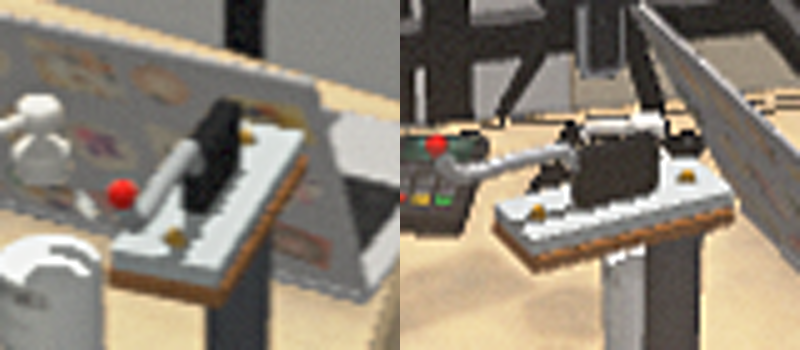

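Request:
apply_moves --targets '[-0.4,-1.2,0,0,0,-1.3,1,-0.9,-2.6,0,0,0,-2.6,1,-1.4,-4,0,0,0,-3.9,1,-1.9,-5.5,0,0,0,-5.2,1,-2.4,-7,0,0,0,-6.5,1]'

```text
time: 9.3
ee_pos: [0.4874, -0.2653, 0.3295]
tcp_rot: [180.0, 0.0, 141.5]
wrist_force: [1.3, -0.8, -0.5]
opening: 0.0853
```

Request:
apply_moves --targets '[0,0,-0.8,0,0,-1.4,1,0,0,-1.4,0,0,-1.4,1,0,0,-1.4,0,0,-1.4,1]'

```text
time: 9.6
ee_pos: [0.4874, -0.264, 0.2849]
tcp_rot: [-180.0, -0.2, 133.3]
wrist_force: [0.6, -0.0, 0.5]
opening: 0.0853
```

```bash
python3 - <<'E'
from h import *
import pickle
W=snap('wrist','w7.png');S=snap('scene','s7.png');D=snap('side','d7.png'); o=bot.get_obs(); print(o['time'],o['ee_pos'],o['tcp_rot'],o['wrist_force'],o['opening'])
pickle.dump((S,D,W),open('c7.pkl','wb'))
crop(S,295,230,385,330,6,'s7c.png');crop(D,220,225,300,325,6,'d7c.png')
E
```

```text
9.75 [ 0.48825728 -0.26375401  0.28818439] [1.79975455e+02 6.00979547e-02 1.33387427e+02] [ 0.53838735  0.76101794 -0.60695913] 0.08527431437488982
```

View pics/w7.png

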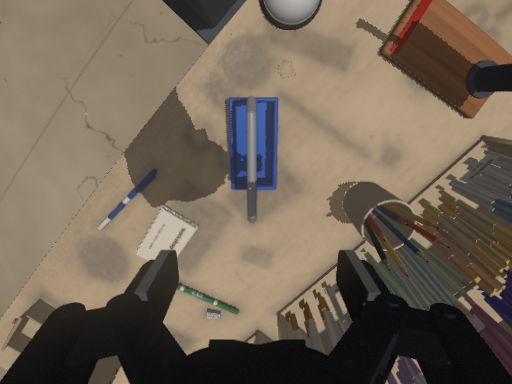

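View pics/s7c.png

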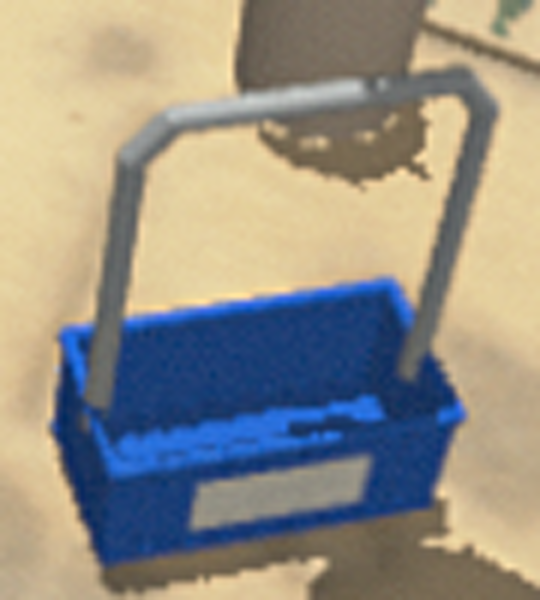

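View pics/d7c.png

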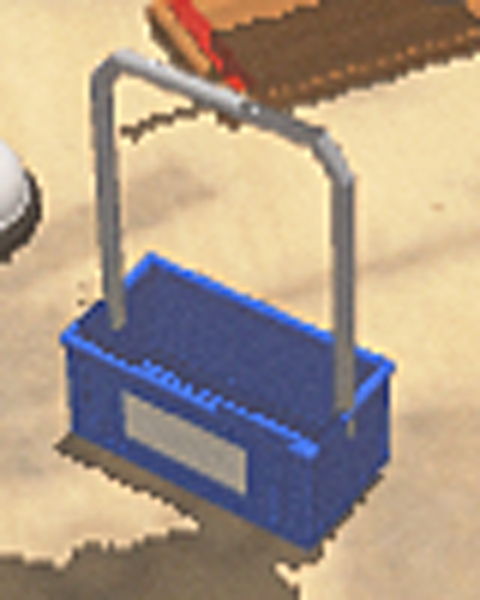

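```bash
python3 - <<'E'
import pickle
from fit import *
np.set_printoptions(precision=4,suppress=True)
S,D,W=pickle.load(open('c7.pkl','rb'))
crop(W,210,80,300,230,4,'w7c.png')
o=[(W,(-30,60,50),(229,98)),(W,(30,60,50),(278,98)),(W,(30,-60,50),(276.5,189)),(W,(-30,-60,50),(231,189))]
q,r=fit(o,(.467,-.247,0,43),(1,1,0,1)); print(q,r.round(1).tolist())
R=Ro.from_euler('z',q[3],degrees=True).as_matrix()
for y in (-46,-28,0,46): P=R@[0,y/1000,.178]+q[:3]; print(y,P,proj(W,P))
E
```

```text
[ 0.4662 -0.2492  0.     43.3193] [[1.2, 0.7], [-1.2, 0.7], [-1.5, -1.1], [1.5, -1.1]]
-46 [ 0.4977 -0.2827  0.178 ] [[252.0161 213.2933]]
-28 [ 0.4854 -0.2696  0.178 ] [[251.9186 195.6559]]
0 [ 0.4662 -0.2492  0.178 ] [[251.7629 166.6522]]
46 [ 0.4346 -0.2157  0.178 ] [[251.4985 114.6461]]
```

View pics/w7c.png

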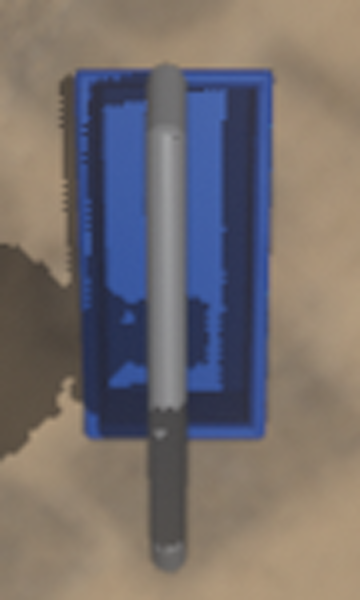

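Request:
apply_moves --targets '[-0.09,-0.17,-1.2,0,0,0,1,-0.09,-0.17,-2.4,0,0,0,1,-0.09,-0.17,-3.5,0,0,0,1,-0.09,-0.17,-4.28,0,0,0,1,-0.09,-0.17,-4.28,0,0,0,1]'

```text
time: 10.25
ee_pos: [0.4846, -0.2683, 0.1565]
tcp_rot: [-179.9, -0.2, 133.4]
wrist_force: [-0.1, -0.0, 0.8]
opening: 0.0854
```

```bash
python3 - <<'E'
from h import *
W=snap('wrist','w8.png'); o=bot.get_obs(); print(o['time'],o['ee_pos'],o['tcp_rot'],o['wrist_force'])
E
```

```text
10.3 [ 0.48527092 -0.26874053  0.15880441] [-1.79983639e+02 -5.06580849e-02  1.33364626e+02] [-0.27661393  0.49477276 -0.52380981]
```

View pics/w8.png

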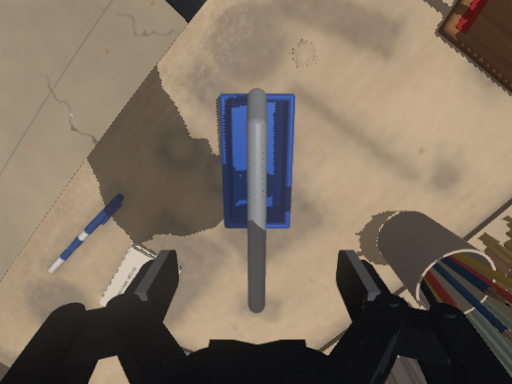

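Centred between the fingers (handle at column 257). Closing.

Request:
apply_moves --targets '[0,0,0,0,0,0,0,0,0,0,0,0,0,0,0,0,0,0,0,0,0,0,0,0,0,0,0,0,0,0,0,0,0,0,0]' --newtons 60

```text
time: 10.8
ee_pos: [0.4854, -0.2693, 0.1589]
tcp_rot: [180.0, 0.0, 133.3]
wrist_force: [0.7, -0.1, -0.9]
opening: 0.0122
```

Request:
apply_moves --targets '[0,0,0,0,0,0,0,0,0,0,0,0,0,0,0,0,0.3,0,0,0,0,0,0,0.6,0,0,0,0,0,0,1,0,0,0,0]'

```text
time: 11.3
ee_pos: [0.4851, -0.2691, 0.1892]
tcp_rot: [-180.0, -0.0, 133.3]
wrist_force: [0.8, 0.1, -2.1]
opening: 0.0071
```

```bash
python3 - <<'E'
from h import *
W=snap('wrist','w9.png');S=snap('scene','s9.png'); o=bot.get_obs(); print(o['time'],o['ee_pos'],o['tcp_rot'],o['wrist_force'],o['opening'],o['q'])
crop(S,280,180,400,330,4,'s9c.png')
E
```

```text
11.4 [ 0.48587702 -0.26959041  0.19087175] [1.79948467e+02 1.59426382e-01 1.33300271e+02] [ 0.08552622 -0.19079749 -0.81760722] 0.006895846887432853 [-2.90241995e+01  4.91807264e+00  5.52755750e+00  9.04419382e+01
  6.93898607e-04  1.76754583e+01]
```

View pics/w9.png

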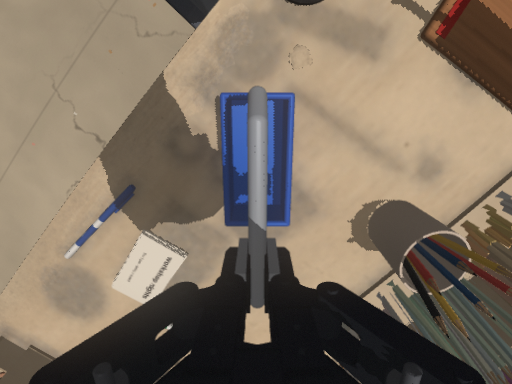

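View pics/s9c.png

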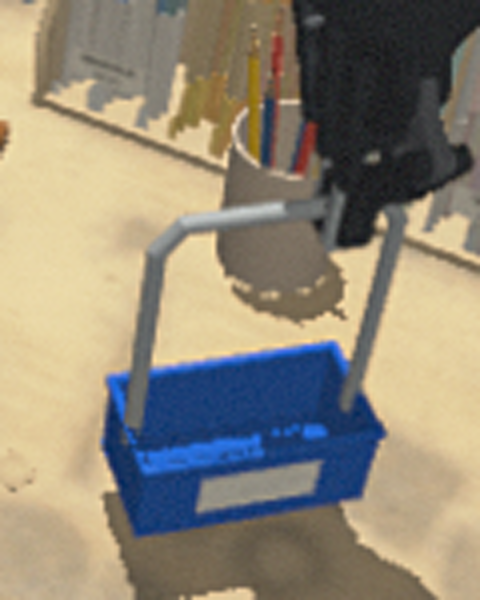

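Request:
apply_moves --targets '[0,0.1,0.5,0,0,0,0,-0.1,0.4,1.1,0,0,-0.3,0,-0.2,0.9,1.7,0,0,-0.8,0,-0.3,1.6,2.3,0,0,-1.3,0,-0.4,2.4,2.8,0,0,-1.8,0]'

```text
time: 11.9
ee_pos: [0.473, -0.1966, 0.2742]
tcp_rot: [180.0, 0.0, 122.3]
wrist_force: [0.5, 0.1, -1.3]
opening: 0.0068
```

Request:
apply_moves --targets '[-0.1,0.9,0.1,0,0,-0.6,0,-0.2,1.8,0.1,0,0,-1.2,0,-0.3,2.7,0.1,0,0,-1.8,0,-0.4,3.6,0.1,0,0,-2.4,0,-0.45,4.4,0.1,0,0,-2.8,0]'

```text
time: 12.4
ee_pos: [0.4592, -0.0639, 0.2764]
tcp_rot: [180.0, 0.0, 105.6]
wrist_force: [-0.0, -0.3, -0.8]
opening: 0.0071
```

Request:
apply_moves --targets '[0.05,0.6,0,0,0,-0.2,0,0.05,0.95,0,0,0,-0.3,0,0.05,1.15,0,0,0,-0.3,0,0.05,1.15,0,0,0,-0.3,0,0.05,1.15,0,0,0,-0.3,0]'

```text
time: 12.9
ee_pos: [0.4612, -0.031, 0.2758]
tcp_rot: [180.0, 0.0, 103.9]
wrist_force: [-0.7, -0.3, -2.4]
opening: 0.0071
```

```bash
python3 - <<'E'
from h import *
import pickle
W=snap('wrist','w10.png');S=snap('scene','s10.png');D=snap('side','d10.png'); o=bot.get_obs(); print(o['time'],o['ee_pos'],o['tcp_rot'],o['wrist_force'],o['opening'])
pickle.dump((S,D,W),open('c10.pkl','wb'))
crop(S,200,110,350,280,4,'s10c.png');crop(D,190,110,320,260,4.5,'d10c.png')
E
```

```text
13.05 [ 0.46122029 -0.03122687  0.27556465] [-1.79993422e+02  4.28800789e-03  1.03864736e+02] [ 0.32098103  0.13653556 -0.86717987] 0.006733022446498652
```

View pics/w10.png

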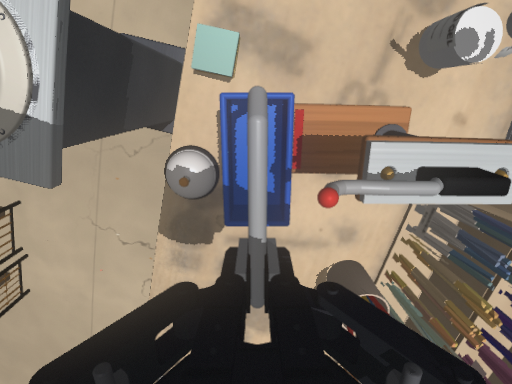

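View pics/s10c.png

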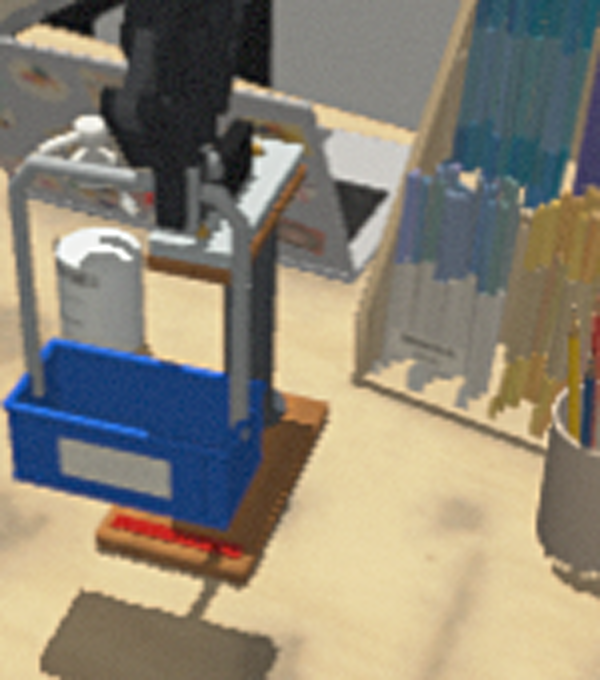

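View pics/d10c.png

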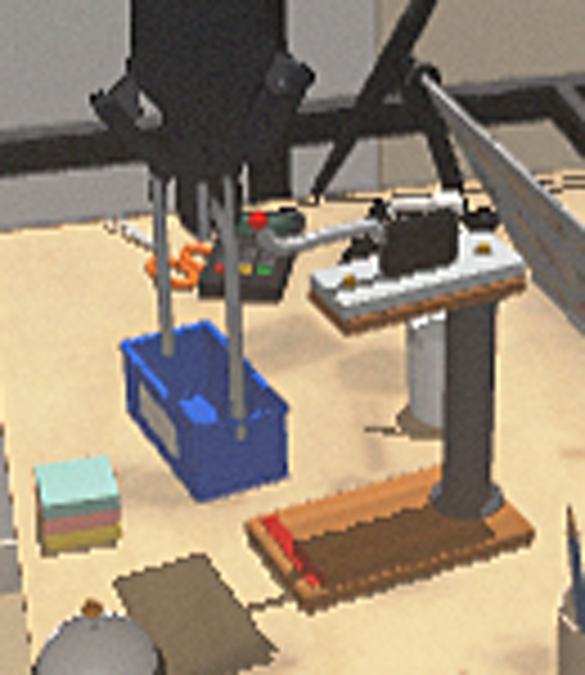

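```bash
python3 - <<'E'
import pickle
from fit import *
np.set_printoptions(precision=4,suppress=True)
S,D,W=pickle.load(open('c10.pkl','rb'))
R=Ro.from_euler('z',13.9,degrees=True).as_matrix()
st=np.array([.6018,.033,0])
for L in [(-110,0,263),(-84,0,245),(-30,0,247)]: print('pred hook',proj(W,R@np.array(L)/1000+st))
# fit hook bar from this wrist pic
o=[(W,(-110,0,68),(328,198)),(W,(-84,0,50),(340,183)),(W,(-48,0,10),(388,173)),(W,(-65,-25,10),(358,203)),(W,(-65,25,10),(368,139))]
q,r=fit(o,(.6,.03,.195,13.9),(1,1,0,1));print(q,r.round(1).tolist())
t=np.array([.4612,-.0312,.2756+.019])
for y in (-28,0,28,56,74): print(y,proj(W,R@np.array([0,y/1000,0])+t))
E
```

```text
pred hook [[328.1125 197.1505]]
pred hook [[360.8111 188.1207]]
pred hook [[441.6801 189.2454]]
[ 0.5996  0.0329  0.195  13.9563] [[-3.5, -1.4], [17.6, 4.6], [-2.7, -0.4], [2.6, -0.9], [0.1, 1.8]]
-28 [[257.4564 311.8235]]
0 [[257.5469 268.9213]]
28 [[257.6485 219.63  ]]
56 [[257.7621 163.0444]]
74 [[257.8416 122.4271]]
```

Request:
apply_moves --targets '[0.3,0.08,0,0,0,0,0,0.85,0.22,0,0,0,0,0,1.5,0.38,0,0,0,0,0,2,0.51,0,0,0,0,0,2.19,0.56,0,0,0,0,0]'

```text
time: 13.55
ee_pos: [0.5283, -0.0138, 0.2747]
tcp_rot: [-180.0, -0.0, 103.9]
wrist_force: [-0.7, 0.2, -1.5]
opening: 0.0066
```

Request:
apply_moves --targets '[0,0,0,0,0,0,0,0,0,-0.2,0,0,0,0,0,0,-0.5,0,0,0,0,0,0,-0.9,0,0,0,0,0,0,-1.0,0,0,0,0]'

```text
time: 14.05
ee_pos: [0.5261, -0.014, 0.2436]
tcp_rot: [-179.9, -0.0, 103.9]
wrist_force: [-0.3, -0.3, -0.4]
opening: 0.0068
```

```bash
python3 - <<'E'
from h import *
import pickle
W=snap('wrist','w11.png');S=snap('scene','s11.png');D=snap('side','d11.png'); o=bot.get_obs(); print(o['time'],o['ee_pos'],o['tcp_rot'],o['wrist_force'],o['opening'])
pickle.dump((S,D,W),open('c11.pkl','wb'))
crop(S,200,110,350,280,4,'s11c.png');crop(D,190,110,320,260,4.5,'d11c.png')
E
```

```text
14.2 [ 0.52657107 -0.0139637   0.24534302] [-1.79976798e+02 -6.01345833e-03  1.03896133e+02] [-0.0584709  -0.60952425 -1.1204411 ] 0.00687098339694462
```

View pics/w11.png

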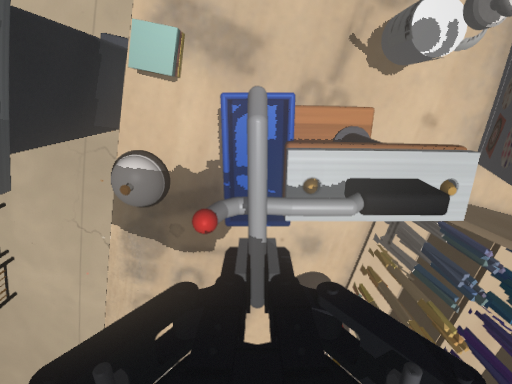

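View pics/d11c.png

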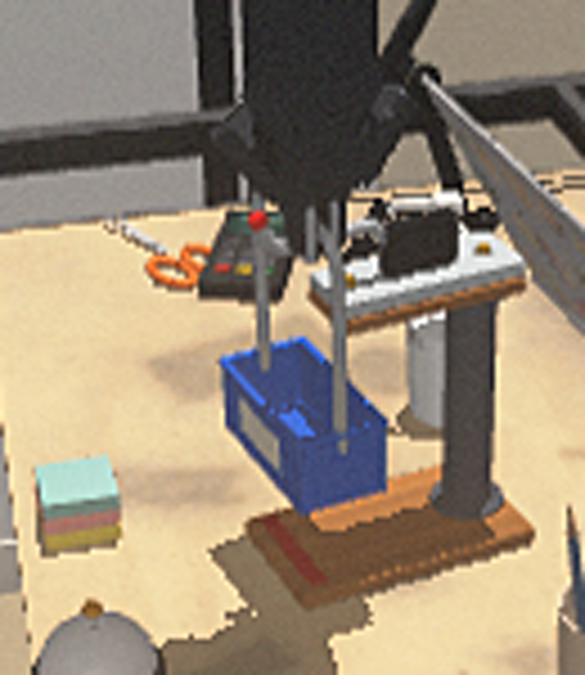

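```bash
python3 - <<'E'
import pickle
from fit import *
S,D,W=pickle.load(open('c11.pkl','rb'))
R=Ro.from_euler('z',13.9,degrees=True).as_matrix()
t=np.array([.5266,-.0140,.2453+.019])
for y in (20,28,36): print(y,proj(W,R@np.array([0,y/1000,0])+t+[0,0,-.0243]))
st=np.array([.6018,.033,0])
for L in [(-110,0,263),(-84,0,240),(-30,0,242)]: print('pred hook',proj(W,R@np.array(L)/1000+st))
E
```

```text
20 [[258.53781212 216.27444038]]
28 [[258.57240827 203.15302617]]
36 [[258.60776882 189.58808479]]
pred hook [[205.80549886 220.50345336]]
pred hook [[259.08374052 203.88931352]]
pred hook [[355.70597518 205.2356523 ]]
```

Request:
apply_moves --targets '[0,0,-0.2,0,0,0,0,0,0,-0.4,0,0,0,0,0,0,-0.47,0,0,0,0,0,0,-0.47,0,0,0,0]'

```text
time: 14.6
ee_pos: [0.5268, -0.0139, 0.231]
tcp_rot: [-180.0, -0.0, 103.9]
wrist_force: [-0.5, 0.6, -1.9]
opening: 0.0066
```

Request:
apply_moves --targets '[0,0,-0.03,0,0,0,0,0,0,-0.06,0,0,0,0,0,0,-0.06,0,0,0,0]'

```text
time: 14.9
ee_pos: [0.527, -0.014, 0.2301]
tcp_rot: [180.0, 0.0, 103.9]
wrist_force: [0.0, 0.1, 2.1]
opening: 0.0064
```

```bash
python3 - <<'E'
from h import *
D=snap('side','d12.png');o=bot.get_obs(); print(o['time'],o['ee_pos'],o['wrist_force'],o['torque'])
crop(D,190,110,320,260,4.5,'d12c.png')
E
```

```text
14.95 [ 0.52703873 -0.01393624  0.23005253] [ 0.16251292 -0.2689651   2.24994469] [-0.00631197  0.12472767 -0.00151051]
```

View pics/d12c.png

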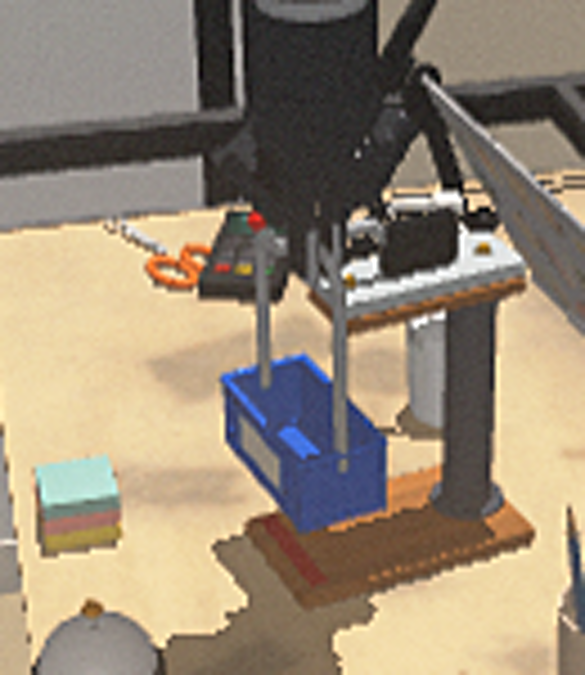

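Request:
apply_moves --targets '[0,0,0.02,0,0,0,0.12,0,0,0.02,0,0,0,0.2,0,0,0.02,0,0,0,0.3,0,0,0.02,0,0,0,0.4,0,0,0.02,0,0,0,0.45]' --newtons 20

```text
time: 15.45
ee_pos: [0.5269, -0.0139, 0.2302]
tcp_rot: [-180.0, -0.0, 103.9]
wrist_force: [0.5, 1.0, -0.5]
opening: 0.0383
```

```bash
python3 - <<'E'
from h import *
W=snap('wrist','w13.png');D=snap('side','d13.png');o=bot.get_obs(); print(o['time'],o['ee_pos'],o['wrist_force'],o['opening'])
crop(D,190,110,320,260,4.5,'d13c.png')
E
```

```text
15.55 [ 0.52690321 -0.01393189  0.23021786] [0.09233158 0.76483085 0.3205882 ] 0.03863210514108656
```

View pics/d13c.png

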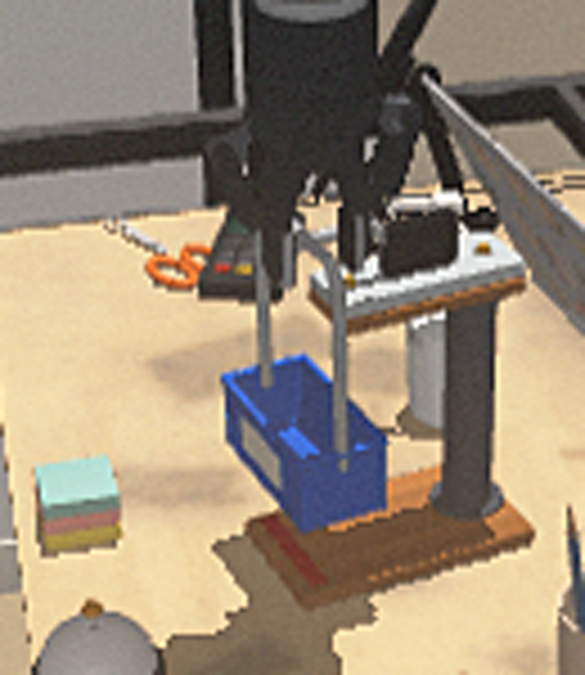

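View pics/w13.png

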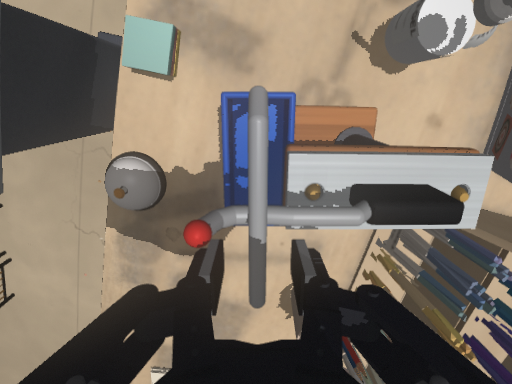

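Request:
apply_moves --targets '[0,0,0.2,0,0,0,0.45,0,0,0.6,0,0,0,0.45,0,0,1.2,0,0,0,0.45,0,0,2,0,0,0,0.45,0,0,3,0,0,0,0.45]'

```text
time: 16.05
ee_pos: [0.5266, -0.0139, 0.3216]
tcp_rot: [-180.0, -0.0, 103.9]
wrist_force: [0.7, 0.9, 0.5]
opening: 0.0383
```

Request:
apply_moves --targets '[0,0,0.8,0,0,0,0.45,-0.5,-0.5,1.2,0,0,0,0.45,-1.2,-1.5,1.2,0,0,0,0.45,-2,-3,1.2,0,0,0,0.45,-2,-3,1.2,0,0,0,0.45]'

```text
time: 16.55
ee_pos: [0.4648, -0.1072, 0.3583]
tcp_rot: [179.9, 0.1, 103.7]
wrist_force: [-0.5, 0.1, -0.1]
opening: 0.0381
```

```bash
python3 - <<'E'
from h import *
S=snap('scene','s14.png');D=snap('side','d14.png');o=bot.get_obs(); print(o['time'],o['ee_pos'],o['wrist_force'],o['opening'])
crop(S,100,110,390,330,2.7,'s14c.png');crop(D,180,110,350,290,3.3,'d14c.png')
E
```

```text
16.65 [ 0.46658761 -0.10471069  0.35743926] [-0.06033892  0.63011693  0.11776768] 0.0386265523957431
```

View pics/d14c.png

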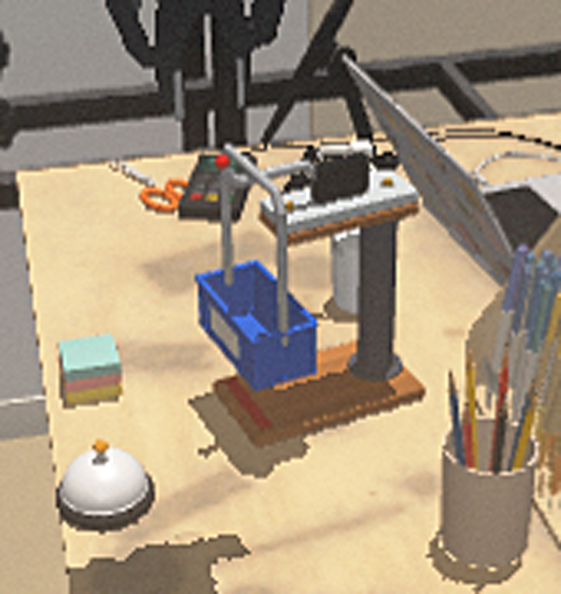

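View pics/s14c.png

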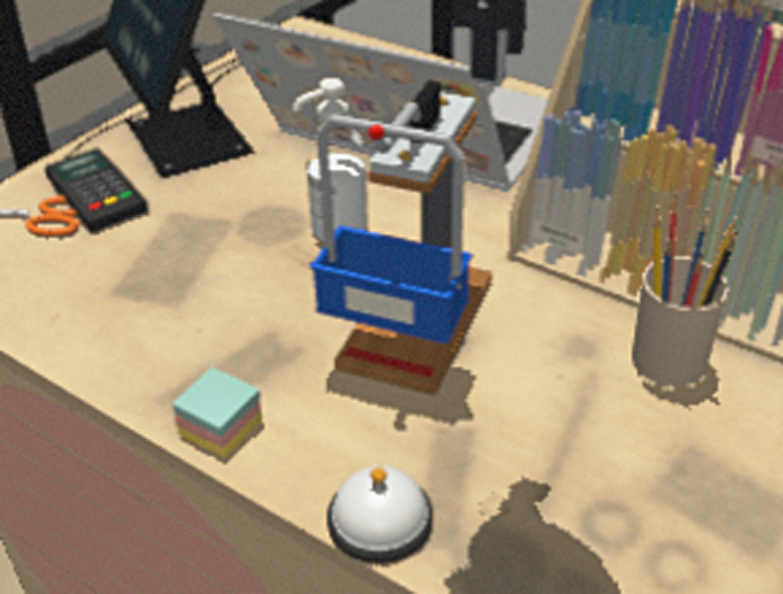

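Request:
apply_moves --targets '[0,-0.5,0,0,0,0,0.45,0,-1,0,0,0,0,0.45,0,-1,0,0,0,0,0.45,0,-1,0,0,0,0,0.45,0,-1,0,0,0,0,0.45]'

```text
time: 17.15
ee_pos: [0.4671, -0.1334, 0.3562]
tcp_rot: [-180.0, -0.0, 103.9]
wrist_force: [-0.1, -0.9, -0.3]
opening: 0.0383
```

```bash
python3 - <<'E'
from h import *
fs=[]
for i in range(9):
    fs.append(camera('side')['img'][140:240,225:290].astype(int))
print([round(np.abs(f-fs[0]).mean(),2) for f in fs])
D=snap('side','d15.png');S=snap('scene','s15.png');crop(D,225,135,300,235,6,'d15c.png');crop(S,205,140,290,250,5,'s15c.png')
print(bot.get_obs()['time'])
E
```

```text
[np.float64(0.0), np.float64(2.83), np.float64(2.94), np.float64(3.03), np.float64(3.07), np.float64(3.11), np.float64(3.12), np.float64(3.08), np.float64(3.13)]
17.7
```

View pics/d15c.png

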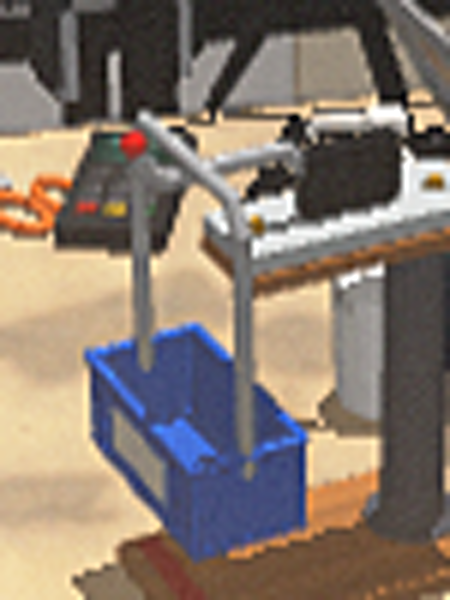

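View pics/s15c.png

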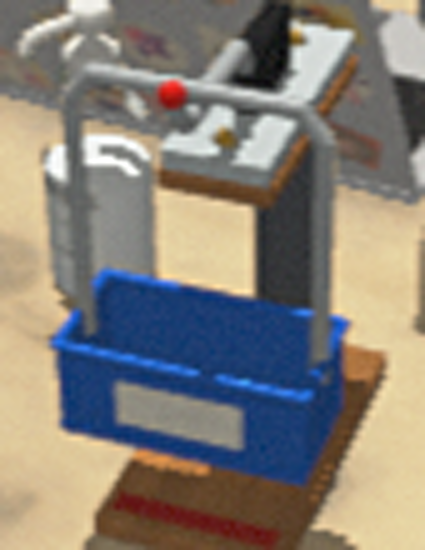

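Request:
apply_moves --targets '[0,0,0,0,0,0,0.45,0,0,0,0,0,0,0.45,0,0,0,0,0,0,0.45,0,0,0,0,0,0,0.45,0,0,0,0,0,0,0.45]'

```text
time: 18.2
ee_pos: [0.4669, -0.1339, 0.3562]
tcp_rot: [-180.0, 0.0, 103.9]
wrist_force: [-0.2, 0.2, -0.1]
opening: 0.0386
```

Request:
apply_moves --targets '[0,0,0,0,0,0,0.45,0,0,0,0,0,0,0.45,0,0,0,0,0,0,0.45,0,0,0,0,0,0,0.45,0,0,0,0,0,0,0.45]'

```text
time: 18.7
ee_pos: [0.4669, -0.1339, 0.3562]
tcp_rot: [-180.0, -0.0, 103.9]
wrist_force: [0.5, 0.9, 0.1]
opening: 0.0386
```

```bash
python3 - <<'E'
from h import *
from fit import unc
from scipy.optimize import least_squares
S=snap('scene','s16.png');D=snap('side','d16.png');t=bot.get_obs()['time'];print(t)
g=lambda f:cv2.cvtColor(cv2.imread('pics/'+f),6).astype(np.float32)
sl=np.s_[190:232,236:278]; s2=np.s_[192:238,214:274]
for f in ['d13.png','d14.png','d15.png']: print(f,cv2.phaseCorrelate(g(f)[sl],g('d16.png')[sl],cv2.createHanningWindow((42,42),5)))
for f in ['s14.png','s15.png']: print(f,cv2.phaseCorrelate(g(f)[s2],g('s16.png')[s2],cv2.createHanningWindow((60,46),5)))
# full pose fit from rim corners + bottom
obs=[(D,(-30,60,50),unc(225,135,6,87,353)),(D,(30,60,50),unc(225,135,6,197,325)),(D,(30,-60,50),unc(225,135,6,305,437)),(D,(-30,-60,50),unc(225,135,6,195,470)),
(S,(-30,60,50),unc(205,140,5,53,342)),(S,(30,60,50),unc(205,140,5,105,270)),(S,(30,-60,50),unc(205,140,5,348,323)),(S,(-30,-60,50),unc(205,140,5,318,393)),
(S,(0,46,178),unc(205,140,5,90,73)),(S,(0,-46,178),unc(205,140,5,308,105)),(D,(0,46,178),unc(225,135,6,148,120)),(D,(0,-46,178),unc(225,135,6,240,212))]
def res(p):
    R=Ro.from_euler('xyz',[p[3],p[4],p[5]],degrees=True).as_matrix()  # about axes
    R=Ro.from_euler('z',p[5],degrees=True).as_matrix()@Ro.from_euler('xy',p[3:5],degrees=True).as_matrix()
    return np.concatenate([proj(c,R@(np.array(L)/1000.)+p[:3])[0]-u for c,L,u in obs])
r=least_squares(res,[.52,.01,.07,0,0,14],x_scale=[.01,.01,.01,1,1,1],loss='soft_l1');print(r.x.round(3),r.fun.reshape(-1,2).round(1).tolist())
E
```

```text
18.8
d13.png ((0.3413575587361777, 0.4199562480472565), 0.9634814391901464)
d14.png ((0.4406359820938093, 0.4631008466854958), 1.0553289380485629)
d15.png ((0.4682762498210913, 0.46093926043391775), 0.9932338114138003)
s14.png ((0.07962973208978141, -0.09850137308133), 0.9987825416856342)
s15.png ((0.15117796228178193, -0.07695750060093332), 0.9298473046885596)
[5.1900e-01 1.0000e-02 7.4000e-02 5.5800e-01 5.5000e-02 1.5114e+01] [[-0.1, 0.8], [-0.4, 0.6], [0.9, 1.0], [0.1, 1.2], [0.2, 0.1], [-0.4, -0.4], [-0.1, -1.1], [-1.5, 0.9], [1.3, -1.2], [-0.1, -0.4], [-0.3, 0.3], [-0.5, -1.7]]
```

```bash
python3 - <<'E'
from h import *
g=lambda f:cv2.cvtColor(cv2.imread('pics/'+f),6).astype(np.float32)
s=np.s_[190:232,236:278];w=cv2.createHanningWindow((42,42),5);st=np.s_[170:210,205:225]
print('self',cv2.phaseCorrelate(g('d16.png')[s],g('d16.png')[s],w))
for a,b in [('d14','d15'),('d15','d16'),('d14','d16')]: print(a,b,cv2.phaseCorrelate(g(a+'.png')[s],g(b+'.png')[s],w)[0], np.abs(g(a+'.png')[s]-g(b+'.png')[s]).mean())
D=snap('side','d17.png');print(bot.get_obs()['time']); print(cv2.phaseCorrelate(g('d16.png')[s],g('d17.png')[s],w)[0],np.abs(g('d16.png')[s]-g('d17.png')[s]).mean())
r=np.s_[240:280,200:240]
print('static ref',np.abs(g('d15.png')[r]-g('d17.png')[r]).mean())
E
```

```text
self ((0.5, 0.5), 1.0)
d14 d15 (0.41898102245660596, 0.47800758777422203) 3.6241496
d15 d16 (0.4682762498210913, 0.46093926043391775) 2.5323129
d14 d16 (0.4406359820938093, 0.4631008466854958) 3.6360545
18.85
(0.5077066158096031, 0.5343023249371903) 2.5941043
static ref 1.865
```

```bash
python3 - <<'E'
from h import *
a=cv2.imread('pics/scene0.png').astype(int);b=cv2.imread('pics/s16.png').astype(int)
for n,(l,t,r,bb) in dict(pot=(332,200,372,252),bell=(220,279,262,318),sticky=(163,250,198,282),bottle=(209,142,222,199)).items(): print(n,np.abs(a-b)[t:bb,l:r].mean().round(1))
print(bot.job_done())
E
```

```text
pot 7.7
bell 2.8
sticky 2.8
bottle 14.6
the job is handed in; nothing more can be done
None
```

The counter display is assembled and handed in at about 19 s of the 72 s. The hook bar is seated on the stand with its hook to the front, and the blue caddy hangs from the hook. The robot is clear of everything.

**Hook bar:** both brass pins show through the holes in the scene and side pictures, and the bar came to rest at the expected height.

**Caddy:**
- It hangs on the middle of its handle to within about 2 mm, by the wrist camera just before I let go.
- It is level to about 0.6° by a pose fit.
- It was still, moving less than 0.1 pixel over roughly 2 s.

**Bystanders:**
- The bell and the block of sticky notes match the first picture down to image noise.
- The pencil pot (7.7) and pump bottle (14.6) differed more in the same comparison, against 2.8 for the other two. The pump bottle is now partly behind the caddy's handle, and I put the pot down to changed shadows.
- I did not measure those two any further. Both look in place in the pictures, and no move came near them.

**Disagreement:** the outside cameras and the wrist camera differed by about 4 mm in y. I corrected for this with the grasp readings before seating the bar.

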